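# Arrest a lever loading rig, hang three weights on it and release it

## Robot

A 6-joint arm with a two-finger parallel gripper is mounted at the origin on a cart in front of the work surface, level with it; the furniture and walls round the work are solid. World frame = base frame: x ahead of the robot, y to its left, z up, the work surface at z = 0. Lengths are in m, angles in degrees, forces in N, time in s.
With the tool pointing down it reaches from about 0.225 to 0.875 m from the base axis. Payload 3.4 kg.
Tool frame: the origin (TCP) lies between the finger pads; the fingertips stand 19 mm ahead of it and the grasp point (between the pads) is the TCP; z points along the fingers, y is the line along which they close (so a half turn about z gives the same grasp; the last joint's range is limited). The gripper opens to 85 mm and grips with 20 to 120 N. Pads are 22 mm wide; open, the fingers measure 114 mm over their backs; the gripper's body (76 mm by 85 mm) begins 54 mm behind the grasp point. The pads swing forward as they close: fully open they stand 13 mm farther back than shut.
Start: joints at [70.359, 15.808, 86.224, -0, 77.962, -6.933], TCP at [0.127, 0.561, 0.25] pointing down, gripper open.
Joint ranges: [-165.64, 165.64], [-43.16, 119.46], [12.63, 154.43], [-67.54, 247.53], [6.08, 155.33], [-154.97, 154.97]. Speed limits (degrees/s): [147.25, 147.25, 180, 180, 180, 180].

## Interface

Orientations are given as [roll, pitch, yaw] about the fixed x, y, z axes, in that order (R = Rz(yaw) Ry(pitch) Rx(roll)).
In Python, from rig import * gives the robot as it stands. The module is installed in compiled form; this text tells all that it offers.
- The arm moves only by the tool move_arm, never from a script. Its argument "commands" is a list that holds one entry, the list of rows, each a list of 7 numbers: the opening in per cent of the stroke, from 0 (shut) to 100 (fully open), then the shift along the tool's x, y, z in m, then the turn, a rotation vector about the tool's x, y, z in degrees. A call has 1 to 20 rows; each row shifts and turns the commanded pose from where the row before left it, along the tool's axes as they then stand; what a row does not reach is not made up. A row lasts 1/10 s, in which the tool goes at most 50 mm and 8.59 degrees, less where a joint would pass 70% of its speed; a pose out of reach is approached as far as the arm can. A call is refused whole if a number of a shift passes 0.05 or a number of a turn 8.59, either way. A call with a gripper value outside its range is refused whole. The fingers move at their own pace and stop on an object; "newtons" is the grip in N (left out, the last holds). Time passes only in rows, so rows that do not move let the fingers close. It gives the time, the measured TCP pose, the force, the opening and the grip force at its end, in the units of the state.
- sense(): the state, without advancing time (a new reading comes with each control period).
- camera(name): name is "scene" or "side" or "wrist"; returns the picture (420x560x3 uint8, red, green, blue); there is no depth.
- camera_params(name): a dict with "fx", "fy", "cx", "cy" (pixels), "rvec" (rotation vector, rad) and "tvec" (3), from world to camera coordinates, as OpenCV has them. Camera axes: x right, y down, z forward; pixel columns grow to the right and rows downward; lengths in m; the calibration is good to about 2 mm. The wrist camera is an equidistant fisheye: a pixel r from the principal point sees the ray r / f radians off the axis. A picture is of the moment at which its call begins: read the wrist's pose just before it. camera_params takes no time and is no camera call; for the wrist camera it gives the pose at the moment of the call.
- job_done(): hands the job in; it is judged then, once.
The state is a dict: "time_s": time; "joint_pos": joint angles; "qd": joint speeds; "effort": joint torques, N m; "position": TCP position; "tool_rot": TCP orientation; "ft_force": force on the tool from outside, world axes, zero at the start; "wrist_torque": the same for the moment, N m; "gripper_width": opening from 0.0 (shut) to 1.0 (fully open); "finger_force": force on a finger pad.
Only numpy, scipy, OpenCV 4.12 (cv2) and the standard library are available. Lean on these libraries where they do the work, as an engineer would, in place of code of your own. Each camera call takes 0.05 s, during which the arm holds its last target. There are 200 camera calls.

## Task

Get the lever loading rig under load: lift the arrest bolt's knob over the bump and slide the bolt home under the empty lever, put exactly three of the knob weights into the trough of the weight carrier, raise its bail and hang the carrier by the bail on the fork at the end of the lever. With the carrier hanging, lift the knob over the bump again and draw the bolt fully back, with its cross-piece dropped into the other notch, so that the lever sinks and loads the specimen. Put all the weights left over into the wooden tray, and leave the other things on the bench alone.

Things in the scene. Friction and masses are not known exactly. Their poses are not given: they have to be found in the camera images.
- rig: Fixed lever loading rig with a grey base. Origin on the bench under the lever's fulcrum, z up. The lever's long arm runs along this body's +y, beam 16 mm wide (x), 22 mm high, centred 215 mm up. The arrest bracket stands 30 to 100 mm out on the -x side, at y = +70 mm. Only the knob stands higher than 237 mm.
- lever (a joint): Lever angle, rad: 0 = level, up against its stop; grows as the fork end sinks (limit 0.2). A spring and a dashpot hold it: 0 with the empty carrier; with the bolt drawn it settles in about 1.5 s near 0.03 with one weight, 0.065 with two, 0.10 with three, 0.135 with four. Loaded with the bolt home: under 0.015.
- bolt (a joint): Arrest bolt, m: 0 = home, nose under the lever, holding it up; 0.034 = fully drawn towards the rig's -x, clear of the lever. Friction 1 N. At each end the catch's cross-piece sits in a notch; between them is a bump 9 mm high, 18 mm long, with upright sides: the bolt moves 1 mm at most unless the knob is lifted. It cannot go home under a sunken lever.
- catch (a joint): Lift of the catch (cross-piece, stem and black knob together) above the bolt, m: 0 = down in a notch, 0.016 = limit. It must be lifted more than 9 mm (12 to 14 mm is good) while the bolt is slid, and springs down by itself with about 2 N when let go.
- knob (a point): Centre of the catch's black round knob: 22 mm across, 23 mm high, axis upright, about 242 mm above the bench when down; it moves with bolt and catch. The cross-piece below it is 36 mm wide along the rig's y and 14 mm along x; its top is 27 mm below this point.
- fork_seat (a point): Midway between the fork's two prongs, where the axis of the hung bail's bar lies: 216 mm up, 205 mm from the fulcrum. Prongs: 8 mm rods at x = +-34 mm of the rig, pointing along its +y, with V seats and upturned tips whose tops are 16 mm above and outer faces 25 mm beyond this point; cross-head 49 mm behind it. Bring the bar, along the rig's x, over the tips from +y and lower it.
- carrier: Loose weight carrier, 0.25 kg: aluminium trough 124 mm long (x) by 48 mm wide (y), origin at the centre of the underside. Floor 4 mm thick; walls 3 mm thick, rims 14 mm up; inside 118 x 42 mm. At each end an ear 20 mm wide rises to 66 mm and carries the bail's pivot.
- bail_pivot (a point): Middle of the bail's hinge line, 55 mm above the carrier's underside; the hinge axis is the carrier's x.
- bail (a joint): Bail angle on the carrier in rad: 0 = folded down towards the carrier's +y, resting on its stop 82 degrees from upright; 1.43 = upright; limit 1.8. Swings freely and falls back when let go; held lightly (8 N), the sleeve turns between the fingers while it is raised.
- bail_grip (a point): Centre of the bail's bar, 95 mm from the hinge line: bar 8 mm thick, 131 mm long along the carrier's x, with a black sleeve 12 mm thick over the middle 36 mm to hold it by (it fits between the prongs). Folded: 94 mm to the carrier's +y and 68 mm above its underside; upright: 150 mm above its underside. The bail's arms are 6 mm rods.
- tray: Fixed shallow wooden tray 70 mm (x) by 160 mm (y), 16 mm high, walls and floor 5 mm; origin at the centre of its underside. For the weights left over.
- weight_1: Steel knob weight 100 g, all alike; there are four to six of them: round body 30 mm across and 22 mm high, neck, and on top a round knob 20 mm across from 32 to 43 mm up. Origin at the centre of the underside, z up when standing. Absent (None) in some runs.
- weight_2: Steel knob weight 100 g, all alike; there are four to six of them: round body 30 mm across and 22 mm high, neck, and on top a round knob 20 mm across from 32 to 43 mm up. Origin at the centre of the underside, z up when standing. Absent (None) in some runs.
- weight_3: Steel knob weight 100 g, all alike; there are four to six of them: round body 30 mm across and 22 mm high, neck, and on top a round knob 20 mm across from 32 to 43 mm up. Origin at the centre of the underside, z up when standing. Absent (None) in some runs.
- weight_4: Steel knob weight 100 g, all alike; there are four to six of them: round body 30 mm across and 22 mm high, neck, and on top a round knob 20 mm across from 32 to 43 mm up. Origin at the centre of the underside, z up when standing. Absent (None) in some runs.
- weight_5: Steel knob weight 100 g, all alike; there are four to six of them: round body 30 mm across and 22 mm high, neck, and on top a round knob 20 mm across from 32 to 43 mm up. Origin at the centre of the underside, z up when standing. Absent (None) in some runs.
- weight_6: Steel knob weight 100 g, all alike; there are four to six of them: round body 30 mm across and 22 mm high, neck, and on top a round knob 20 mm across from 32 to 43 mm up. Origin at the centre of the underside, z up when standing. Absent (None) in some runs.
- marker: Bystander: marker pen 17 x 128 mm, to be left alone.
- coupon_a: Bystander: steel plate with two holes, 50 x 80 x 6 mm, to be left alone.
- spanner: Bystander: small spanner 28 x 156 mm, to be left alone.

How it is judged:
By the outcome, as a careful person would: the job done as asked, in the order asked, and still so for the second after the job is handed in, with the robot touching nothing.
Of weight_1, weight_2, weight_3, weight_4, weight_5, weight_6 only 4 to 6 are there at a start; the rules pass over those that are not, and their reading is None.
At some moment in a run one of weight_1, weight_2, weight_3, weight_4, weight_5, weight_6 may be knocked a few centimetres aside while the robot is not near it.
It also fails if it takes over 210 s, if anything falls off the work surface, if the arm or the gripper's body presses on something with over 40 N, if the wrist force passes 120 N, or if a joint passes its speed limit or range.

## Working session

There is one attempt and no reset: what is moved stays moved. The work goes in short steps, Python scripts to look and compute and a tool call to move; the robot and the scene stay as the last step left them, time stands still between calls to the robot, and variables do not carry over. Pictures are saved under pics/ and viewed, at most 14 in all, crops included, and the job is handed in when it is done.

Besides the shell and the picture viewer there is one more tool, called after ">>>" as name([rows], argument=value, ...), one row to a line, values as JSON. move_arm: Moves the arm, as the interface text tells. Its arguments: {"type":"object","properties":{"commands":{"type":"array"},"newtons":{"type":"number"}},"required":["commands"]}

```bash
mkdir -p pics; cat > h.py <<'E'
from rig import *
import numpy as np, cv2
from scipy.spatial.transform import Rotation as R
def snap(n,f):
    p=camera_params(n); im=camera(n); cv2.imwrite(f'pics/{f}.png',cv2.cvtColor(im,cv2.COLOR_RGB2BGR)); return im,p
def ray(p,u,v,n):
    x=(u-p['cx'])/p['fx'];y=(v-p['cy'])/p['fy']
    if n=='wrist':
        r=np.hypot(x,y); d=np.array([x/r*np.sin(r),y/r*np.sin(r),np.cos(r)]) if r>0 else np.array([0,0,1.])
    else: d=np.array([x,y,1.])
    M=R.from_rotvec(np.ravel(p['rvec'])).as_matrix(); t=np.ravel(p['tvec'])
    return -M.T@t, M.T@d
def onz(p,u,v,z,n):
    c,d=ray(p,u,v,n); return c+d*(z-c[2])/d[2]
def proj(p,X,n):
    M=R.from_rotvec(np.ravel(p['rvec'])).as_matrix(); c=M@np.array(X)+np.ravel(p['tvec'])
    if n=='wrist':
        r=np.hypot(c[0],c[1]); th=np.arctan2(r,c[2]); c=np.array([c[0]/r*th,c[1]/r*th,1])
    return p['fx']*c[0]/c[2]+p['cx'],p['fy']*c[1]/c[2]+p['cy']
def tri(*rs):
    A=0;b=0
    for c,d in rs:
        d=d/np.linalg.norm(d);P=np.eye(3)-np.outer(d,d);A=A+P;b=b+P@c
    return np.linalg.solve(A,b)
E
python3 - <<'E'
from h import *
for n in('scene','side','wrist'):
    im,p=snap(n,n+'0'); print(n,p)
print(sense())
E
```

```text
scene {'fx': 410.410532215344, 'fy': 410.410532215344, 'cx': 280.8202683845439, 'cy': 208.46787997785046, 'rvec': array([ 2.27575968, -0.78016   ,  0.28831649]), 'tvec': array([-0.48062198,  0.35231101,  1.20036661])}
side {'fx': 394.6715028370374, 'fy': 394.6715028370374, 'cx': 279.6172027696843, 'cy': 210.62076723406915, 'rvec': array([-0.05869283, -2.82515493,  1.36104175]), 'tvec': array([0.55927405, 0.12114766, 1.32816233])}
wrist {'fx': 325.19226210127806, 'fy': 325.19226210127806, 'cx': 279.7617495703033, 'cy': 202.47450936361838, 'rvec': array([-2.25981136, -1.80682092, -0.27251744]), 'tvec': array([-0.57481723, -0.03826204,  0.37906163])}
{'time_s': 0.15, 'joint_pos': array([ 7.03585366e+01,  1.58395252e+01,  8.62800972e+01, -6.90428286e-04,
        7.79632739e+01, -6.93297232e+00]), 'qd': array([ 0.03341973, -0.06788405, -0.23451733,  0.04113264, -0.00432068,
       -0.02719026]), 'effort': array([ 2.18393805e-03, -4.17146695e+01, -2.46030557e+01, -3.39279563e-05,
        7.57744390e-03, -6.16564080e-06]), 'position': array([0.12637433, 0.56054291, 0.24962546]), 'tool_rot': array([-1.79917628e+02, -9.33614627e-03,  1.67291647e+02]), 'ft_force': array([ 0.51566962,  0.64019411, -1.00035914]), 'wrist_torque': array([-0.00036578,  0.01689847,  0.00085173]), 'finger_force': 0.0, 'gripper_width': 1.0021343336168202}
```

View pics/scene0.png

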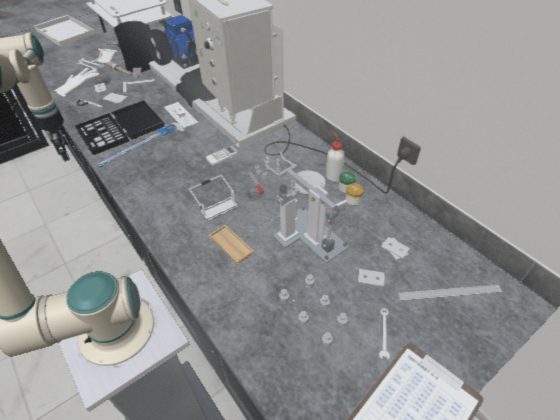

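View pics/side0.png

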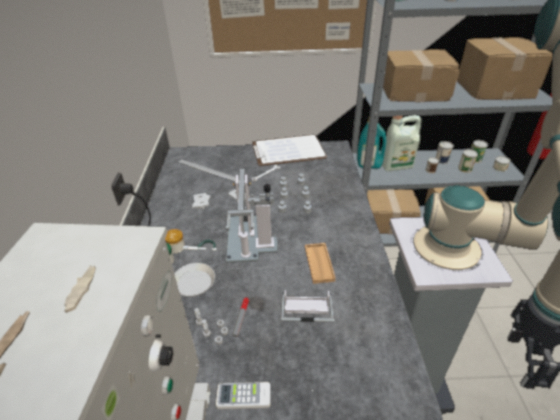

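View pics/wrist0.png

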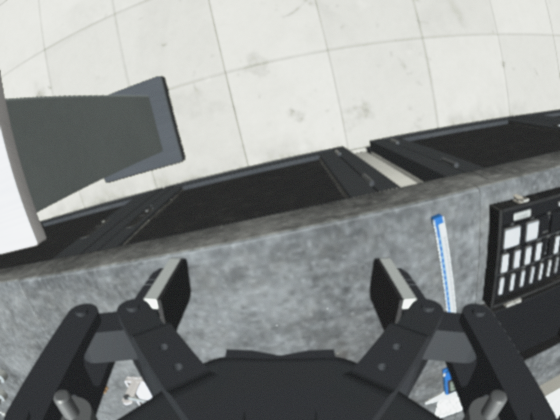

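The scene view shows the carrier at about (213,197), the tray at (232,243), the rig at about (312,225), six weights near (284–343, 280–338), and bystanders to the right. The wrist camera sees mostly the bench edge.

```bash
python3 - <<'E'
from h import *
im=cv2.imread('pics/scene0.png'); c=im[140:350,180:400]
cv2.imwrite('pics/c1.png',cv2.resize(c,None,fx=2.8,fy=2.8,interpolation=cv2.INTER_CUBIC))
im=cv2.imread('pics/side0.png'); c=im[160:340,190:350]
cv2.imwrite('pics/c2.png',cv2.resize(c,None,fx=3.3,fy=3.3,interpolation=cv2.INTER_CUBIC))
p=camera_params('scene')
for n,u,v,z in [('w',284,294,.02),('w',310,279,.02),('w',325,299,.02),('w',303,316,.02),('w',343,318,.02),('w',327,338,.02),('tray',232,243,.01),('carr',219,209,.0),('rig',315,235,.0),('coup',371,277,0)]:
    print(n,onz(p,u,v,z,'scene').round(3))
E
```

```text
w [ 0.45  -0.219  0.02 ]
w [ 0.547 -0.227  0.02 ]
w [ 0.537 -0.309  0.02 ]
w [ 0.449 -0.311  0.02 ]
w [ 0.536 -0.388  0.02 ]
w [ 0.459 -0.405  0.02 ]
tray [0.437 0.053 0.01 ]
carr [0.49  0.226 0.   ]
rig [ 0.688 -0.089  0.   ]
coup [ 0.714 -0.331  0.   ]
```

View pics/c1.png

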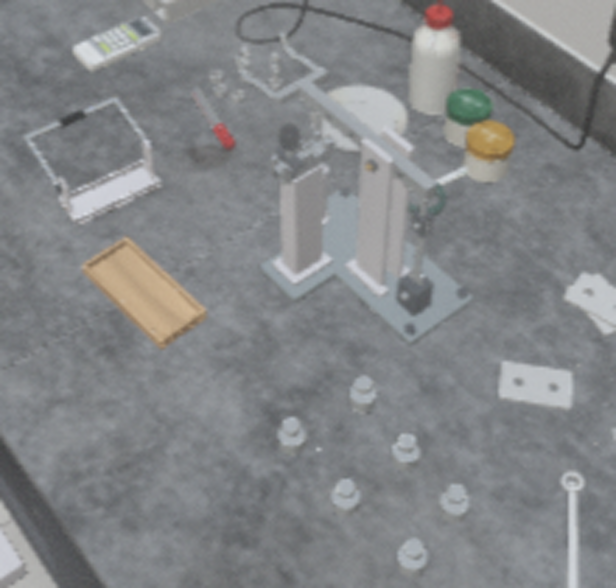

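View pics/c2.png

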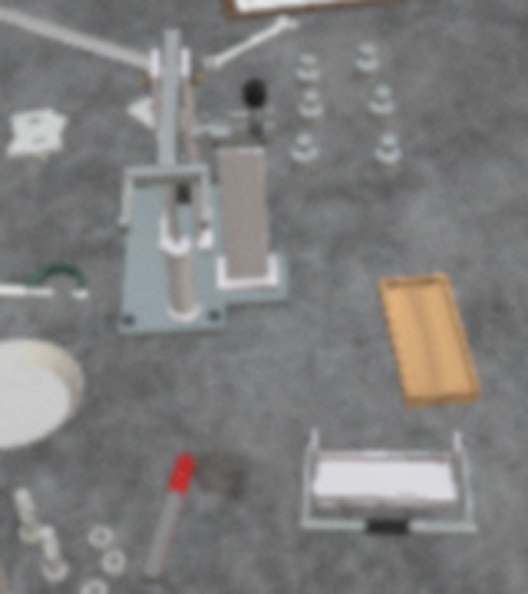

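The crops show the knob at about scene (284,189) and side (267,188). The fork is at upper centre with its prongs pointing to +y world, and the carrier's bail is folded to +y. I'll triangulate these.

```bash
python3 - <<'E'
from h import *
a=camera_params('scene');b=camera_params('side')
S=lambda u,v:(u/2.8+180,v/2.8+140)
D=lambda u,v:(u/3.3+190,v/3.3+160)
for n,s,d in [('knob',(290,137),(255,93)),('xheadL',(277,95),(205,172)),('xheadR',(325,72),(127,172)),('tipnear',(242,55),(207,240)),('tipfar',(284,38),(125,222)),('grip',(72,118),(388,526)),('barL',(27,135),(475,528)),('barR',(117,100),(303,526)),('earL',(60,183),(458,434)),('earR',(148,142),(315,432))]:
    r1=ray(a,*S(*s),'scene');r2=ray(b,*D(*d),'side'); X=tri(r1,r2)
    print(n,X.round(4), np.round(np.subtract(proj(a,X,'scene'),S(*s)),1))
E
```

```text
knob [ 0.5919 -0.0369  0.2406] [-0.2  0.2]
xheadL [0.6376 0.0472 0.2168] [-0.2  0.2]
xheadR [0.7063 0.0438 0.2172] [-0.2  0.1]
tipnear [0.6408 0.131  0.2154] [-2.1  1.3]
tipfar [0.7024 0.1181 0.2231] [-0.2  0.2]
grip [0.496  0.3167 0.0659] [-0.3  0.1]
barL [0.4299 0.323  0.0686] [-0.8  0.2]
barR [0.5632 0.3119 0.0637] [-0.2  0.1]
earL [0.4263 0.2246 0.0625] [ 0.3 -0.1]
earR [0.5505 0.2167 0.0641] [-0.5  0.2]
```

```bash
cat >> h.py <<'E'
def shift(X,yaw=None,roll=180,pitch=0):
    s=sense(); r,pp,y=s['tool_rot']; Rc=R.from_euler('xyz',[r,pp,y],degrees=True)
    Rt=R.from_euler('xyz',[roll,pitch,y if yaw is None else yaw],degrees=True)
    rv=(Rc.inv()*Rt).as_rotvec(degrees=True)
    print('turn',rv.round(2),'then shift mm',(Rt.inv().apply(np.array(X)-s['position'])*1000).round(1),'pos',s['position'].round(4),'t',round(s['time_s'],1))
E
python3 - <<'E'
from h import *
p=camera_params('wrist');M=R.from_rotvec(p['rvec']).as_matrix();c=-M.T@p['tvec'];print(c,M[2])
s=sense();Rt=R.from_euler('xyz',s['tool_rot'],degrees=True);print('tool',Rt.inv().apply(c-s['position']),Rt.inv().apply(M[2]))
shift([.66,-.037,.38],177.2)
E
```

```text
[0.05275962 0.57788546 0.37278047] [ 0.28894813 -0.06618245 -0.95505438]
tool [ 0.07564656  0.00054628 -0.12314359] [-2.96584607e-01  3.77073965e-04  9.55006507e-01]
turn [-0.08 -0.02 -9.91] then shift mm [-562.2 -570.8 -130.4] pos [0.1264 0.5605 0.2496] t 0.1
```

>>> move_arm([
  [[60,0,0,-0.045,0,0,-4.95],[60,0,0,-0.045,0,0,-4.95],[60,-0.0275,-0.0319,0,0,0,0],[60,-0.0275,-0.0319,0,0,0,0],[60,-0.0275,-0.0319,0,0,0,0],[60,-0.0275,-0.0319,0,0,0,0],[60,-0.0275,-0.0319,0,0,0,0],[60,-0.0275,-0.0319,0,0,0,0],[60,-0.0275,-0.0319,0,0,0,0],[60,-0.0275,-0.0319,0,0,0,0],[60,-0.0275,-0.0319,0,0,0,0],[60,-0.0275,-0.0319,0,0,0,0],[60,-0.0275,-0.0319,0,0,0,0],[60,-0.0275,-0.0319,0,0,0,0],[60,-0.0275,-0.0319,0,0,0,0],[60,-0.0275,-0.0319,0,0,0,0],[60,-0.0275,-0.0319,0,0,0,0],[60,-0.0275,-0.0319,0,0,0,0],[60,-0.0275,-0.0319,0,0,0,0],[60,-0.0275,-0.0319,0,0,0,0]],
], newtons=30)

```text
time_s: 2.15
position: [0.5935, -0.0384, 0.3399]
tool_rot: [180.0, -0.0, 177.2]
ft_force: [1.3, 1.1, -0.0]
gripper_width: 0.598
finger_force: 0.0
```

```bash
python3 - <<'E'
from h import *
snap('wrist','w1'); shift([.592,-.037,.34],177.2)
p=camera_params('wrist');print(proj(p,[.592,-.037,.241],'wrist'),proj(p,[.674,.0945,.216],'wrist'))
E
```

```text
turn [-0.33  0.19 -0.26] then shift mm [ 6.3  7.1 -1.4] pos [ 0.598  -0.0444  0.3386] t 2.2
(np.float64(289.6904903376091), np.float64(202.9144056174528)) (np.float64(432.52763351039687), np.float64(271.3404892911972))
```

View pics/w1.png

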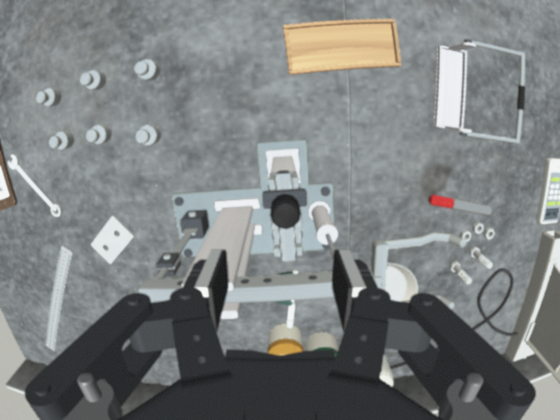

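The wrist view shows the knob at (286,211), the fork's near prong along (380,245)–(460,238), the weights at upper left, and the tray and carrier at upper right. I'll let the arm settle and measure.

>>> move_arm([
  [[60,0,0,0,0,0,0],[60,0,0,0,0,0,0],[60,0,0,0,0,0,0],[60,0,0,0,0,0,0]],
])

```text
time_s: 2.6
position: [0.5921, -0.0357, 0.3408]
tool_rot: [180.0, 0.0, 177.3]
ft_force: [-0.2, 0.1, -0.4]
gripper_width: 0.6
finger_force: 0.0
```

```bash
python3 - <<'E'
from h import *
im,p=snap('wrist','w2'); print(sense()['position'],sense()['tool_rot'])
g=cv2.cvtColor(im,cv2.COLOR_RGB2GRAY)
# knob: dark blob
m=(g<60).astype(np.uint8); m[:150]=0;m[:,:230]=0;m[:,340:]=0;m[250:]=0
m=cv2.morphologyEx(m,cv2.MORPH_OPEN,np.ones((15,15)))
n,l,st,ce=cv2.connectedComponentsWithStats(m)
for i in range(1,n): print('dark',st[i],ce[i],onz(p,*ce[i],.25,'wrist').round(4))
# weights by bright blobs
hsv=cv2.cvtColor(im,cv2.COLOR_RGB2HSV)
m=((g>150)&(hsv[...,1]<60)).astype(np.uint8); 
m=cv2.morphologyEx(m,cv2.MORPH_CLOSE,np.ones((5,5)))
n,l,st,ce=cv2.connectedComponentsWithStats(m[:160,:180].copy())
for i in range(1,n):
    if st[i][4]>60: print('w',st[i],ce[i].round(1),onz(p,*ce[i],.02,'wrist').round(4))
cv2.imwrite('pics/c3.png',cv2.resize(cv2.cvtColor(im[150:300,230:480],cv2.COLOR_RGB2BGR),None,fx=3.2,fy=3.2,interpolation=cv2.INTER_CUBIC))
E
```

```text
[ 0.59217957 -0.03572644  0.34079171] [1.79990859e+02 3.15955526e-02 1.77275232e+02]
w [170  28  10  20  86] [176.3  35.3] [ 0.4062 -0.169   0.02  ]
w [142  34  24  13 108] [151.2  39.7] [ 0.4064 -0.2069  0.02  ]
w [51 49 15 14 83] [56.6 55.5] [ 0.3948 -0.3782  0.02  ]
w [133  52  21  28 366] [143.3  68.4] [ 0.4468 -0.2212  0.02  ]
w [ 74  68  31  25 379] [89.  78.9] [ 0.4464 -0.3151  0.02  ]
w [ 22  83  32  31 599] [38.5 96.4] [ 0.4539 -0.4238  0.02  ]
w [  23   95   82   65 1721] [ 62.6 133.2] [ 0.5224 -0.3779  0.02  ]
w [111 117  44  31 677] [136.3 133.1] [ 0.5392 -0.2407  0.02  ]
w [136 150  22  10 109] [148.2 155.5] [ 0.5739 -0.2256  0.02  ]
```

View pics/c3.png

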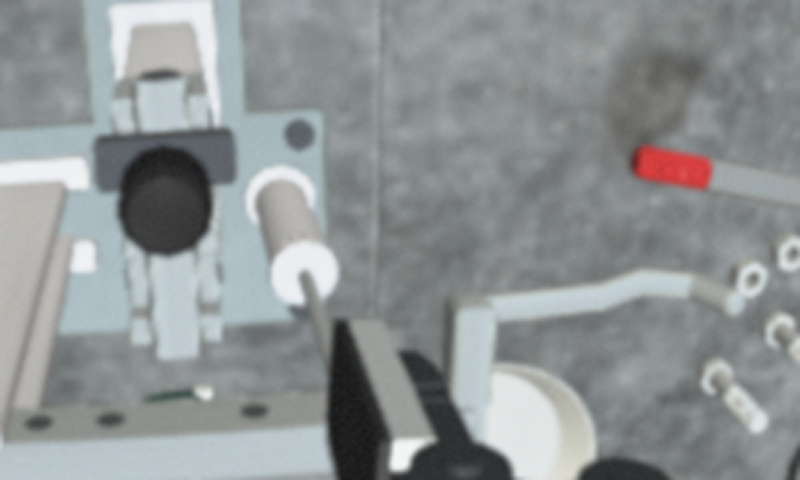

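The crop shows the knob top centred near crop (166,203). The cross-head corner is at (475,305), the near prong's V low point at about (645,278), and its tip ends at (735,305).

```bash
python3 - <<'E'
from h import *
p=camera_params('wrist')
C=lambda u,v:(u/3.2+230,v/3.2+150)
for n,c,z in [('knob',(166,203),.248),('crosspieceL',(97,165),.215),('crosspieceR',(235,160),.215),('V',(648,280),.212),('prong0',(500,305),.216),('tiptop',(735,303),.232),('xhead',(475,302),.22),('beamA',(0,412),.226),('beamB',(320,399),.226)]:
    print(n,onz(p,*C(*c),z,'wrist').round(4))
shift([.592,-.037,.34],177.2)
E
```

```text
knob [ 0.5919 -0.0337  0.248 ]
crosspieceL [ 0.5925 -0.0508  0.215 ]
crosspieceR [ 0.5929 -0.0162  0.215 ]
V [0.6352 0.1026 0.212 ]
prong0 [0.6372 0.0555 0.216 ]
tiptop [0.6352 0.1212 0.232 ]
xhead [0.6338 0.0469 0.22  ]
beamA [ 0.6565 -0.0806  0.226 ]
beamB [0.6565 0.0043 0.226 ]
turn [0.01 0.03 0.08] then shift mm [ 0.1 -1.3  0.8] pos [ 0.5922 -0.0357  0.3408] t 2.6
```

>>> move_arm([
  [[60,0,0.001,0.03,0,0,0],[60,0,0,0.03,0,0,0],[60,0,0,0.02,0,0,0],[60,0,0,0.009,0,0,0],[40,0,0,0,0,0,0],[20,0,0,0,0,0,0],[10,0,0,0,0,0,0],[10,0,0,0,0,0,0],[10,0,0,0,0,0,0],[10,0,0,0,0,0,0],[10,0,0,0,0,0,0]],
], newtons=30)

```text
time_s: 3.75
position: [0.5934, -0.035, 0.2526]
tool_rot: [179.9, 0.1, 177.2]
ft_force: [-0.5, 4.4, 6.7]
gripper_width: 0.24
finger_force: 30.1
```

>>> move_arm([
  [[10,0,0,-0.005,0,0,0],[10,0,0,-0.005,0,0,0],[10,0,0,-0.004,0,0,0],[10,0,0,0,0,0,0],[10,0,0,0,0,0,0]],
])

```text
time_s: 4.25
position: [0.593, -0.035, 0.2645]
tool_rot: [179.9, -0.0, 177.2]
ft_force: [1.5, 4.7, -2.2]
gripper_width: 0.249
finger_force: 29.4
```

>>> move_arm([
  [[10,-0.005,0,0,0,0,0],[10,-0.005,0,0,0,0,0],[10,-0.005,0.0003,0,0,0,0],[10,-0.005,0.0003,0,0,0,0],[10,-0.005,0.0003,0,0,0,0],[10,-0.005,0.0003,0,0,0,0],[10,-0.004,0,0,0,0,0],[10,-0.002,0,0,0,0,0],[10,0,0,0,0,0,0],[10,0,0,0,0,0,0]],
])

```text
time_s: 5.25
position: [0.6272, -0.0345, 0.2636]
tool_rot: [179.8, -0.3, 177.2]
ft_force: [-2.4, 6.7, -1.5]
gripper_width: 0.242
finger_force: 29.5
```

>>> move_arm([
  [[10,0,0,0.006,0,0,0],[10,0,0,0.006,0,0,0],[10,0,0,0,0,0,0],[10,0,0,0,0,0,0]],
])

```text
time_s: 5.65
position: [0.6272, -0.0345, 0.2527]
tool_rot: [179.8, -0.2, 177.2]
ft_force: [-3.7, 5.7, 1.8]
gripper_width: 0.244
finger_force: 29.7
```

>>> move_arm([
  [[60,0,0,0,0,0,0],[60,0,0,0,0,0,0],[60,0,0,0,0,0,0],[60,0,0,-0.03,0,0,0],[60,0.02,0.01,-0.04,0,0,0],[60,0.04,0.01,-0.03,0,0,0],[60,0.04,0.01,0,0,0,0],[60,0,0,0,0,0,0],[60,0,0,0,0,0,0],[60,0,0,0,0,0,0]],
])

```text
time_s: 6.65
position: [0.5321, -0.0024, 0.3525]
tool_rot: [-180.0, 0.0, 177.2]
ft_force: [0.3, 0.1, 0.2]
gripper_width: 0.603
finger_force: 0.0
```

```bash
python3 - <<'E'
from h import *
im,p=snap('wrist','w3'); print(sense()['position'])
for X in [(.626,-.035,.25),(.670,.099,.216)]: print(proj(p,X,'wrist'))
cv2.imwrite('pics/c4.png',cv2.resize(cv2.cvtColor(im[190:400,200:440],cv2.COLOR_RGB2BGR),None,fx=2.8,fy=2.8,interpolation=cv2.INTER_CUBIC))
E
```

```text
[ 0.53226119 -0.00239453  0.35215879]
(np.float64(246.57441523524238), np.float64(314.87044063184675))
(np.float64(383.8117712834245), np.float64(320.1457736796691))
```

View pics/c4.png

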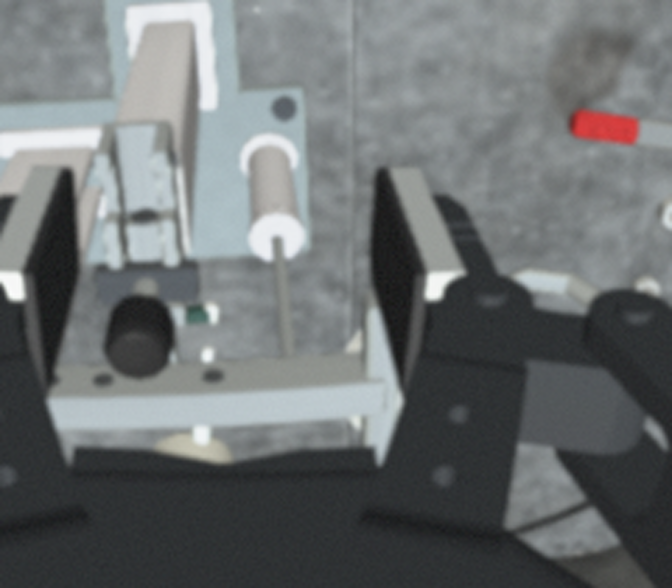

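The crop shows the black knob next to the lever with the cross-piece past the guide rails, so the bolt is home. Next, the weights.

>>> move_arm([
  [[60,0.0065,-0.0432,0,0,0,0],[60,0.0065,-0.0432,0,0,0,0],[60,0.0065,-0.0432,0.01,0,0,0],[60,0.0065,-0.0432,0.01,0,0,0],[60,0.0065,-0.0432,0.01,0,0,0],[60,0.0065,-0.0432,0.01,0,0,0],[60,0.0065,-0.0432,0.01,0,0,0],[60,0,0,0,0,0,0],[60,0,0,0,0,0,0],[60,0,0,0,0,0,0],[60,0,0,0,0,0,0]],
])

```text
time_s: 7.8
position: [0.4716, -0.3006, 0.303]
tool_rot: [180.0, 0.0, 177.3]
ft_force: [-0.6, 0.2, 0.3]
gripper_width: 0.603
finger_force: 0.0
```

```bash
python3 - <<'E'
from h import *
im,p=snap('wrist','w4'); print(sense()['position'])
for X in [(.45,-.219,.02),(.547,-.227,.02),(.459,-.405,.02),(.536,-.388,.02)]: print(np.round(proj(p,X,'wrist')))
E
```

```text
[ 0.47157578 -0.30054529  0.30308642]
[343. 145.]
[337. 217.]
[198. 159.]
[216. 215.]
```

View pics/w4.png

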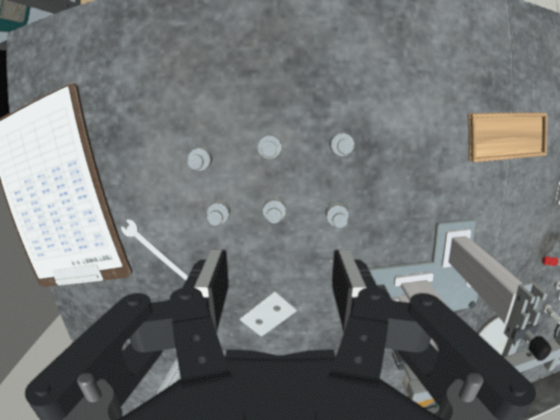

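The view shows six weights at (199,160), (269,147), (342,145), (217,214), (274,211) and (338,216). The tray is at (508,137).

```bash
cat >> h.py <<'E'
def weights(im,p,guess):
    g=cv2.GaussianBlur(cv2.cvtColor(im,cv2.COLOR_RGB2GRAY),(0,0),1)
    out=[]
    for X in guess:
        u,v=np.round(proj(p,[X[0],X[1],.02],'wrist')).astype(int)
        c=g[max(v-26,0):v+27,max(u-26,0):u+27]
        k,l,st,ce=cv2.connectedComponentsWithStats((c>np.median(c)+22).astype(np.uint8))
        best=[i for i in range(1,k) if st[i][4]>120]
        if not best: out.append(None);continue
        i=max(best,key=lambda i:st[i][4]); q=ce[i]+[max(u-26,0),max(v-26,0)]
        out.append((onz(p,*q,.02,'wrist')[:2].round(4),st[i][2:5],q.round(1)))
    return out
E
python3 - <<'E'
from h import *
im=cv2.cvtColor(cv2.imread('pics/w4.png'),cv2.COLOR_BGR2RGB);p=camera_params('wrist')
for o in weights(im,p,[(.45,-.219),(.547,-.227),(.537,-.309),(.449,-.311),(.536,-.388),(.459,-.405)]):print(o)
shift([.45,-.219,.3],177.2)
E
```

```text
(array([ 0.4489, -0.2194]), array([ 22,  24, 417], dtype=int32), array([342.4, 144.2]))
(array([ 0.5453, -0.2257]), array([ 22,  23, 374], dtype=int32), array([337.7, 216.2]))
(array([ 0.5338, -0.3105]), array([ 23,  23, 395], dtype=int32), array([274., 211.]))
(array([ 0.4483, -0.312 ]), array([ 24,  22, 420], dtype=int32), array([269.2, 146.5]))
(array([ 0.5345, -0.3875]), array([ 21,  23, 363], dtype=int32), array([216.7, 214. ]))
(array([ 0.4586, -0.405 ]), array([ 21,  22, 370], dtype=int32), array([197.9, 158.9]))
turn [-0.    0.04  0.09] then shift mm [25.5 80.4  3.1] pos [ 0.4716 -0.3005  0.3031] t 7.8
```

>>> move_arm([
  [[50,0.0088,0.0266,0.03,0,0,0],[50,0.0088,0.0266,0.04,0,0,0],[50,0.0089,0.0267,0.04,0,0,0],[50,0,0,0.045,0,0,0],[50,0,0,0.045,0,0,0],[50,0,0,0.035,0,0,0],[50,0,0,0.015,0,0,0],[50,0,0,0.007,0,0,0],[10,0,0,0,0,0,0],[10,0,0,0,0,0,0],[10,0,0,0,0,0,0],[10,0,0,0,0,0,0],[10,0,0,0,0,0,0],[10,0,0,-0.01,0,0,0],[10,0,0,-0.04,0,0,0],[10,0,0,-0.05,0,0,0]],
], newtons=30)

```text
time_s: 9.45
position: [0.4468, -0.2195, 0.1456]
tool_rot: [179.8, -0.3, 177.2]
ft_force: [0.6, -0.5, -1.1]
gripper_width: 0.216
finger_force: 29.5
```

```bash
python3 - <<'E'
from h import *
shift([.46,.16,.2],176)
E
```

```text
turn [ 0.16 -0.26  1.18] then shift mm [ 13.3 379.5 -54.4] pos [ 0.4468 -0.2195  0.1456] t 9.4
```

>>> move_arm([
  [[10,0,0,-0.02,0,0,1.2],[10,0,0.04,-0.02,0,0,0],[10,0,0.042,-0.014,0,0,0],[10,0.002,0.042,0,0,0,0],[10,0.002,0.042,0,0,0,0],[10,0.002,0.042,0,0,0,0],[10,0.002,0.042,0,0,0,0],[10,0.002,0.042,0,0,0,0],[10,0.002,0.042,0,0,0,0],[10,0.002,0.045,0,0,0,0],[10,0,0,0,0,0,0],[10,0,0,0,0,0,0],[10,0,0,0,0,0,0],[10,0,0,0,0,0,0]],
])

```text
time_s: 10.85
position: [0.4609, 0.1573, 0.1999]
tool_rot: [-180.0, -0.0, 175.9]
ft_force: [0.1, -0.6, -1.4]
gripper_width: 0.213
finger_force: 29.7
```

```bash
python3 - <<'E'
from h import *
im,p=snap('wrist','w5'); shift([.488,.2206,.2])
cv2.imwrite('pics/w5.png',cv2.resize(cv2.imread('pics/w5.png')[40:360,140:560],None,fx=1.8,fy=1.8,interpolation=cv2.INTER_CUBIC))
E
```

```text
turn [-0.01  0.   -0.  ] then shift mm [-22.4  65.1  -0.2] pos [0.461  0.1573 0.1998] t 10.9
```

View pics/w5.png

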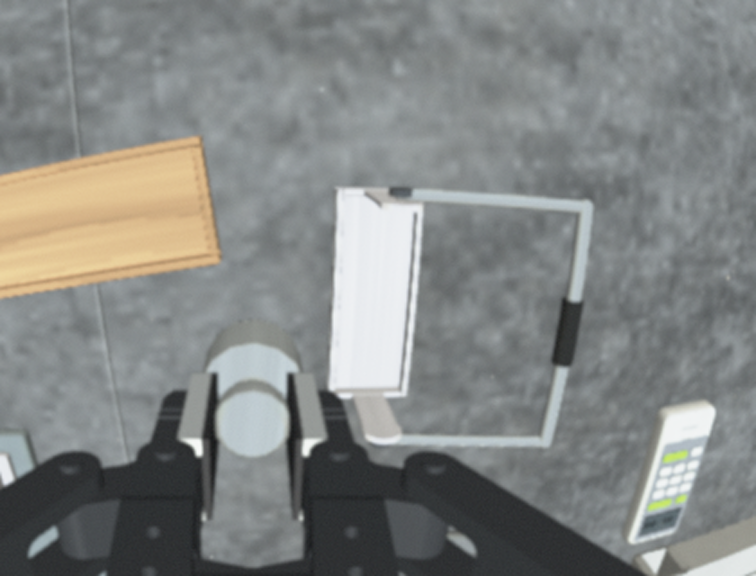

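The view shows the trough's rim corners at crop (337,188), (424,203), (330,391) and (407,396), and the sleeve centre at (568,332).

```bash
python3 - <<'E'
from h import *
p=camera_params('wrist');C=lambda u,v:(u/1.8+140,v/1.8+40)
for n,c,z in [('TL',(337,188),.014),('TR',(424,203),.014),('BL',(330,392),.014),('BR',(407,397),.014),('earFar',(381,441),.066),('slv',(568,332),.068),('barT',(587,206),.068),('barB',(549,442),.068)]: print(n,onz(p,*C(*c),z,'wrist').round(4))
E
```

```text
TL [0.4265 0.206  0.014 ]
TR [0.4371 0.2542 0.014 ]
BL [0.5464 0.1983 0.014 ]
BR [0.5545 0.2457 0.014 ]
earFar [0.5509 0.2189 0.066 ]
slv [0.498 0.32  0.068]
barT [0.4321 0.3256 0.068 ]
barB [0.5647 0.3182 0.068 ]
```

>>> move_arm([
  [[10,-0.0208,0.0233,0,0,0,0],[10,-0.0208,0.0233,0,0,0,0],[10,-0.0209,0.0232,0.02,0,0,0],[10,0,0,0.045,0,0,0],[10,0,0,0.045,0,0,0],[10,0,0,0.025,0,0,0],[10,0,0,0.01,0,0,0],[10,0,0,0.004,0,0,0],[10,0,0,0,0,0,0],[10,0,0,0,0,0,0]],
])

```text
time_s: 11.9
position: [0.5298, 0.2239, 0.0523]
tool_rot: [179.9, 0.2, 175.9]
ft_force: [0.0, -0.1, -1.4]
gripper_width: 0.215
finger_force: 29.8
```

>>> move_arm([
  [[10,0,0,0.002,0,0,0],[36,0,0,0,0,0,0],[36,0,0,0,0,0,0],[36,0,0,-0.02,0,0,0],[50,0,0,-0.045,0,0,0],[50,0,0,-0.045,0,0,0],[50,0.0035,-0.045,0,0,0,0],[50,0.0035,-0.045,0,0,0,0],[50,0.0035,-0.045,0,0,0,0],[50,0.0035,-0.045,0,0,0,0],[50,0.0035,-0.045,0,0,0,0],[50,0.0035,-0.045,0,0,0,0],[50,0.0035,-0.045,0,0,0,0],[50,0.0035,-0.045,0,0,0,0],[50,0.0035,-0.045,0,0,0,0],[50,0.0035,-0.045,0,0,0,0],[50,0.0035,-0.045,0,0,0,0],[50,0.0035,-0.045,0,0,0,0],[50,0,0,0,0,0,0],[50,0,0,0,0,0,0]],
])

```text
time_s: 13.9
position: [0.448, -0.3125, 0.1584]
tool_rot: [179.9, -0.0, 175.9]
ft_force: [-0.8, 1.0, 0.3]
gripper_width: 0.501
finger_force: 0.0
```

```bash
python3 - <<'E'
from h import *
im,p=snap('wrist','w6')
for o in weights(im,p,[(.5453,-.2257),(.5338,-.3105),(.4483,-.312),(.5345,-.3875),(.4586,-.405)]):print(o)
shift([.4483,-.312,.046])
E
```

```text
(array([ 0.5423, -0.2214]), array([ 27,  30, 516], dtype=int32), array([379.9, 283.1]))
(array([ 0.5365, -0.3107]), array([ 32,  35, 734], dtype=int32), array([287.6, 286.4]))
(array([ 0.4488, -0.3123]), array([ 35,  35, 926], dtype=int32), array([279.1, 196.8]))
(array([ 0.5187, -0.4025]), array([ 25,  37, 521], dtype=int32), array([189.5, 274.4]))
(array([ 0.4601, -0.4065]), array([ 33,  35, 805], dtype=int32), array([174.1, 216.7]))
turn [ 0.09 -0.04 -0.  ] then shift mm [ -0.2  -0.7 112.4] pos [ 0.4481 -0.3113  0.1584] t 13.9
```

>>> move_arm([
  [[50,0,0,0.045,0,0,0],[50,0,0,0.04,0,0,0],[50,0,0,0.02,0,0,0],[50,0,0,0.0075,0,0,0],[10,0,0,0,0,0,0],[10,0,0,0,0,0,0],[10,0,0,0,0,0,0],[10,0,0,0,0,0,0],[10,0,0,-0.01,0,0,0],[10,0,0,-0.04,0,0,0],[10,0,0,-0.05,0,0,0],[10,0,0.018,-0.015,0,0,0],[10,0,0.04,0,0,0,0],[10,0,0.04,0,0,0,0],[10,0,0.04,0,0,0,0],[10,0,0.04,0,0,0,0],[10,-0.001,0.04,0,0,0,0],[10,-0.001,0.04,0,0,0,0],[10,-0.001,0.04,0,0,0,0],[10,-0.001,0.04,0,0,0,0]],
])

```text
time_s: 15.95
position: [0.4754, 0.027, 0.1617]
tool_rot: [180.0, 0.0, 176.0]
ft_force: [0.8, -0.5, -1.3]
gripper_width: 0.22
finger_force: 29.6
```

>>> move_arm([
  [[10,0,0.04,0,0,0,0],[10,0,0.04,0,0,0,0],[10,0,0.04,0,0,0,0],[10,0,0.04,0,0,0,0],[10,0,0.04,0,0,0,0],[10,0,0,0,0,0,0],[10,0,0,0,0,0,0]],
])

```text
time_s: 16.65
position: [0.4892, 0.2253, 0.1613]
tool_rot: [-180.0, -0.0, 176.1]
ft_force: [-0.0, 0.1, -1.0]
gripper_width: 0.21
finger_force: 29.7
```

```bash
python3 - <<'E'
from h import *
shift([.4905,.2245,.0505],176)
E
```

```text
turn [-0.03 -0.04  0.14] then shift mm [ -1.4  -0.7 110.8] pos [0.4892 0.2253 0.1613] t 16.6
```

>>> move_arm([
  [[10,-0.001,0,0.045,0,0,0],[10,0,0,0.045,0,0,0],[10,0,0,0.015,0,0,0],[10,0,0,0.005,0,0,0],[10,0,0,0.001,0,0,0],[36,0,0,0,0,0,0],[36,0,0,0,0,0,0],[36,0,0,-0.02,0,0,0],[50,0,0,-0.045,0,0,0],[50,0,0,-0.045,0,0,0],[50,-0.001,-0.045,0,0,0,0],[50,-0.001,-0.045,0,0,0,0],[50,-0.001,-0.045,0,0,0,0],[50,-0.001,-0.045,0,0,0,0],[50,-0.001,-0.045,0,0,0,0],[50,-0.001,-0.045,0,0,0,0],[50,-0.001,-0.045,0,0,0,0],[50,-0.001,-0.045,0,0,0,0],[50,-0.001,-0.045,0,0,0,0],[50,-0.001,-0.045,0,0,0,0]],
])

```text
time_s: 18.65
position: [0.4692, -0.2274, 0.1608]
tool_rot: [-180.0, 0.1, 175.9]
ft_force: [0.4, -0.5, -0.4]
gripper_width: 0.498
finger_force: 0.0
```

>>> move_arm([
  [[50,-0.001,-0.045,0,0,0,0],[50,-0.001,-0.045,0,0,0,0],[50,-0.001,-0.045,0,0,0,0],[50,0,-0.045,0,0,0,0],[50,0,0,0,0,0,0],[50,0,0,0,0,0,0],[50,0,0,0,0,0,0]],
])

```text
time_s: 19.35
position: [0.4596, -0.404, 0.1601]
tool_rot: [179.9, -0.0, 176.0]
ft_force: [0.2, 0.5, -0.5]
gripper_width: 0.501
finger_force: 0.0
```

```bash
python3 - <<'E'
from h import *
im,p=snap('wrist','w7')
for o in weights(im,p,[(.5453,-.2257),(.5338,-.3105),(.5345,-.3875),(.4586,-.405)]):print(o)
shift([.4595,-.4055,.046])
E
```

```text
(array([ 0.5415, -0.2285]), array([ 23,  26, 294], dtype=int32), array([456.3, 261.5]))
(array([ 0.5362, -0.3084]), array([ 30,  34, 654], dtype=int32), array([384.8, 266.1]))
(array([ 0.5363, -0.3863]), array([ 32,  34, 723], dtype=int32), array([303.8, 273.6]))
(array([ 0.4591, -0.4044]), array([ 34,  34, 894], dtype=int32), array([278.3, 194.9]))
turn [ 0.05 -0.01 -0.  ] then shift mm [  0.2  -1.9 114.3] pos [ 0.4599 -0.4036  0.1603] t 19.4
```

>>> move_arm([
  [[50,0,-0.001,0.045,0,0,0],[50,0,0,0.04,0,0,0],[50,0,0,0.02,0,0,0],[50,0,0,0.009,0,0,0],[10,0,0,0,0,0,0],[10,0,0,0,0,0,0],[10,0,0,0,0,0,0],[10,0,0,0,0,0,0],[10,0,0,-0.01,0,0,0],[10,0,0,-0.04,0,0,0],[10,0,0,-0.05,0,0,0],[10,0,0.045,-0.015,0,0,0],[10,0.004,0.045,0,0,0,0],[10,0.004,0.045,0,0,0,0],[10,0.004,0.045,0,0,0,0],[10,0.004,0.045,0,0,0,0],[10,0.004,0.045,0,0,0,0],[10,0.004,0.045,0,0,0,0],[10,0.004,0.045,0,0,0,0],[10,0.004,0.045,0,0,0,0]],
])

```text
time_s: 21.4
position: [0.4563, 0.0019, 0.1625]
tool_rot: [180.0, 0.1, 176.0]
ft_force: [0.7, -0.3, -0.4]
gripper_width: 0.215
finger_force: 29.6
```

>>> move_arm([
  [[10,0.004,0.045,0,0,0,0],[10,0.004,0.045,0,0,0,0],[10,0.004,0.045,0,0,0,0],[10,0.004,0.045,0,0,0,0],[10,0.004,0.044,0,0,0,0],[10,0,0,0,0,0,0],[10,0,0,0,0,0,0]],
])

```text
time_s: 22.1
position: [0.4519, 0.2259, 0.162]
tool_rot: [-180.0, 0.1, 176.1]
ft_force: [-0.0, -1.4, -1.0]
gripper_width: 0.218
finger_force: 29.6
```

```bash
python3 - <<'E'
from h import *
shift([.4535,.227,.0505],176)
E
```

```text
turn [-0.01  0.06  0.15] then shift mm [ -1.6   1.2 111.5] pos [0.4519 0.2259 0.162 ] t 22.1
```

>>> move_arm([
  [[10,-0.001,0.001,0.045,0,0,0],[10,0,0,0.045,0,0,0],[10,0,0,0.015,0,0,0],[10,0,0,0.005,0,0,0],[10,0,0,0.001,0,0,0],[36,0,0,0,0,0,0],[36,0,0,0,0,0,0],[36,0,0,-0.02,0,0,0],[36,0,0,-0.045,0,0,0],[36,0,0,-0.045,0,0,0],[36,0,0,-0.045,0,0,0],[36,-0.01,0.01,0,0,0,0],[36,-0.01,0.01,0,0,0,0],[36,0,0,0,0,0,0],[36,0,0,0,0,0,0],[36,0,0,0,0,0,0]],
])

```text
time_s: 23.7
position: [0.4734, 0.2441, 0.2035]
tool_rot: [-179.9, -0.2, 176.0]
ft_force: [-0.4, 0.3, 0.3]
gripper_width: 0.36
finger_force: 0.0
```

```bash
python3 - <<'E'
from h import *
im,p=snap('wrist','w8'); print(sense()['position'])
print(proj(p,[.4975,.319,.068],'wrist'))
cv2.imwrite('pics/w8.png',cv2.resize(cv2.imread('pics/w8.png')[70:330,160:480],None,fx=2.3,fy=2.3,interpolation=cv2.INTER_CUBIC))
E
```

```text
[0.47348398 0.2441919  0.2038447 ]
(np.float64(367.37595651090277), np.float64(218.49608415730268))
```

View pics/w8.png

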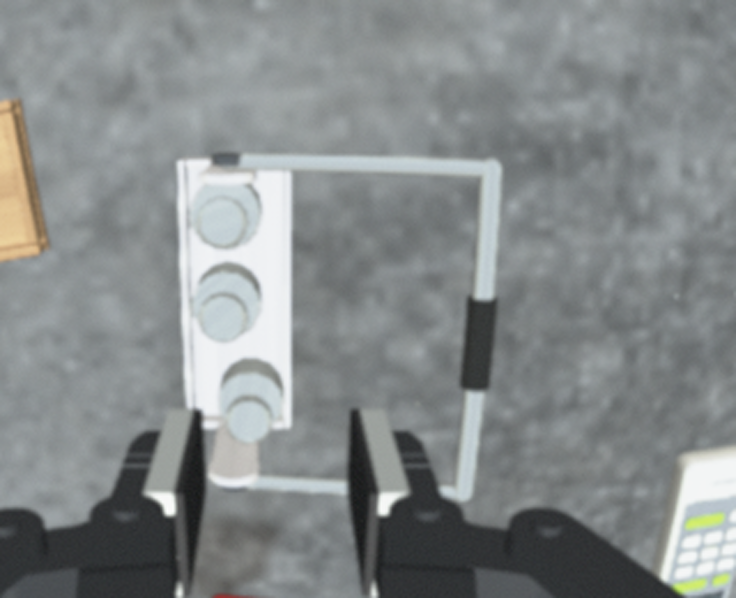

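All three weights stand in the trough. The sleeve centre is at crop (479,343), and the bar ends are at (490,166) and (464,494).

```bash
python3 - <<'E'
from h import *
p=camera_params('wrist');C=lambda u,v:(u/2.3+160,v/2.3+70)
for c,z in [((479,343),.070),((490,166),.068),((464,494),.068),((180,162),.014),((292,428),.014)]: print(onz(p,*C(*c),z,'wrist').round(4))
shift([.4975,.3195,.068])
E
```

```text
[0.4977 0.3194 0.07  ]
[0.4318 0.3241 0.068 ]
[0.5649 0.3161 0.068 ]
[0.4291 0.2074 0.014 ]
[0.5551 0.2465 0.014 ]
turn [-0.08 -0.17  0.  ] then shift mm [-18.7  76.8 135.8] pos [0.4735 0.2442 0.2038] t 23.8
```

>>> move_arm([
  [[36,-0.0065,0.0255,0,0,0,0],[36,-0.0065,0.0255,0,0,0,0],[36,-0.006,0.0255,0.02,0,0,0],[36,0,0,0.04,0,0,0],[36,0,0,0.04,0,0,0],[36,0,0,0.025,0,0,0],[36,0,0,0.01,0,0,0],[36,0,0,0,0,0,0],[10,0,0,0,0,0,0],[10,0,0,0,0,0,0],[10,0,0,0,0,0,0],[10,0,0,0,0,0,0],[10,0,0,0,0,0,0],[10,0,0,0,0,0,0]],
], newtons=8)

```text
time_s: 25.15
position: [0.4993, 0.3196, 0.0707]
tool_rot: [180.0, 0.1, 176.0]
ft_force: [1.4, -2.1, 0.8]
gripper_width: 0.131
finger_force: 20.1
```

>>> move_arm([
  [[13.5,0,0,0,0,0,0],[13.5,0,0,0,0,0,0],[13.5,0,0,0,0,0,0]],
], newtons=8)

```text
time_s: 25.45
position: [0.4992, 0.3199, 0.0704]
tool_rot: [180.0, 0.0, 176.0]
ft_force: [1.3, -1.6, -0.2]
gripper_width: 0.132
finger_force: 8.4
```

>>> move_arm([
  [[13.5,0,-0.0014,-0.0065,0,0,0],[13.5,0,-0.0014,-0.0065,0,0,0],[13.5,0,-0.0022,-0.0062,0,0,0],[13.5,0,-0.0023,-0.0062,0,0,0],[13.5,0,-0.0031,-0.0058,0,0,0],[13.5,0,-0.0031,-0.0059,0,0,0],[13.5,0,0,0,0,0,0]],
])

```text
time_s: 26.15
position: [0.4982, 0.3065, 0.1086]
tool_rot: [179.9, 0.1, 176.0]
ft_force: [-0.0, 3.4, 0.8]
gripper_width: 0.133
finger_force: 8.2
```

>>> move_arm([
  [[13.5,0,-0.0039,-0.0054,0,0,0],[13.5,0,-0.0039,-0.0054,0,0,0],[13.5,0,-0.0046,-0.0047,0,0,0],[13.5,0,-0.0046,-0.0048,0,0,0],[13.5,0,-0.0052,-0.0041,0,0,0],[13.5,0,-0.0053,-0.0041,0,0,0],[13.5,0,-0.0057,-0.0033,0,0,0],[13.5,0,-0.0058,-0.0033,0,0,0],[13.5,0,-0.0061,-0.0025,0,0,0],[13.5,0,-0.0061,-0.0025,0,0,0],[13.5,0,0,0,0,0,0]],
])

```text
time_s: 27.25
position: [0.4943, 0.2541, 0.1477]
tool_rot: [-180.0, 0.0, 176.0]
ft_force: [1.1, 1.3, 1.2]
gripper_width: 0.139
finger_force: 7.8
```

>>> move_arm([
  [[13.5,0,-0.0064,-0.0016,0,0,0],[13.5,0,-0.0065,-0.0016,0,0,0],[13.5,0,-0.0066,-0.0007,0,0,0],[13.5,0,-0.0066,-0.0006,0,0,0],[13.5,0,-0.0025,0,0,0,0],[13.5,0,0,0,0,0,0],[13.5,0,0,0,0,0,0]],
])

```text
time_s: 27.95
position: [0.4921, 0.2264, 0.1518]
tool_rot: [-180.0, -0.0, 176.0]
ft_force: [1.5, 1.1, -0.1]
gripper_width: 0.14
finger_force: 7.5
```

```bash
python3 - <<'E'
from h import *
im,p=snap('side','s2')
cv2.imwrite('pics/s2.png',cv2.resize(cv2.imread('pics/s2.png')[150:350,190:390],None,fx=2.8,fy=2.8,interpolation=cv2.INTER_CUBIC))
E
```

```text
(no output)
```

View pics/s2.png

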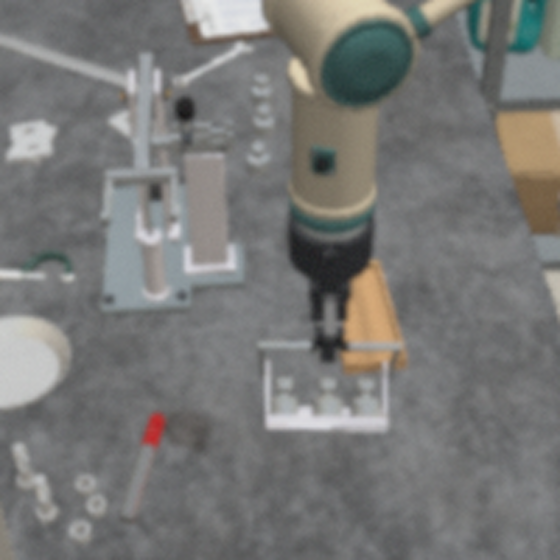

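The bail is upright with the weights seated. I'll grip more firmly, lift, and carry it towards the fork.

>>> move_arm([
  [[5,0,0,0,0,0,0],[5,0,0,0,0,0,0],[5,0,0,0,0,0,0],[5,0,0,-0.005,0,0,0],[5,0,0,-0.01,0,0,0],[5,0,0,-0.015,0,0,0],[5,0,0,-0.02,0,0,0],[5,0,0,-0.02,0,0,0],[5,0,0,-0.02,0,0,0],[5,0,0,-0.02,0,0,0],[5,0,0,-0.01,0,0,0],[5,0,0,0,0,0,-2.5],[5,0,0,0,0,0,0]],
], newtons=45)

```text
time_s: 29.3
position: [0.4915, 0.2264, 0.2717]
tool_rot: [-180.0, -0.1, 178.5]
ft_force: [0.5, 0.8, -6.5]
gripper_width: 0.121
finger_force: 44.0
```

>>> move_arm([
  [[5,-0.008,-0.002,0,0,0,0],[5,-0.014,-0.004,0,0,0,0],[5,-0.018,-0.005,0,0,0,0],[5,-0.02,-0.006,0,0,0,0],[5,-0.02,-0.006,0,0,0,0],[5,-0.02,-0.006,0,0,0,0],[5,-0.02,-0.006,0,0,0,0],[5,-0.02,-0.006,0,0,0,0],[5,-0.018,-0.005,0,0,0,0],[5,-0.014,-0.003,0,0,0,0],[5,-0.007,-0.002,0,0,0,0],[5,0,0,0,0,0,0],[5,0,0,0,0,0,0],[5,0,0,0,0,0,0],[5,0,0,0,0,0,0]],
])

```text
time_s: 30.8
position: [0.6692, 0.1712, 0.2723]
tool_rot: [180.0, 0.0, 178.5]
ft_force: [0.4, 0.1, -4.7]
gripper_width: 0.115
finger_force: 44.1
```

```bash
python3 - <<'E'
from h import *
snap('wrist','w9');p=camera_params('wrist'); print(sense()['position']);print(proj(p,[.636,.099,.213],'wrist'),proj(p,[.704,.099,.213],'wrist'))
E
```

```text
[0.66924833 0.17119034 0.27233605]
(np.float64(158.1530182513476), np.float64(182.72916787788097)) (np.float64(173.4484841838734), np.float64(280.87708116651487))
```

View pics/w9.png

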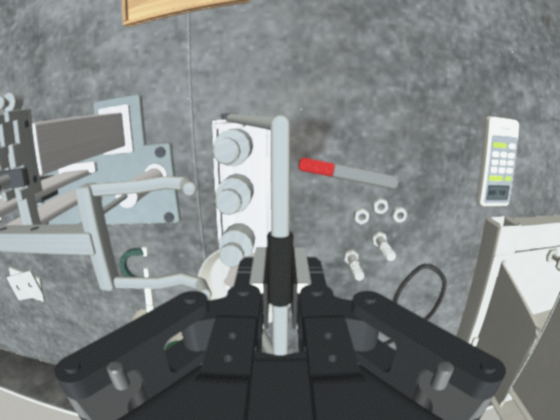

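Both prongs are visible: the near one from (92,188) to its tip at (190,187), the far one from (115,282) to its tip at (206,288). The three weights are still in the trough.

```bash
python3 - <<'E'
from h import *
p=camera_params('wrist')
for n,c,z in [('tipN',(190,187),.232),('tipF',(204,287),.232),('dipN',(150,183),.212),('dipF',(172,282),.212),('xhN',(88,188),.22),('xhF',(106,287),.22),('prN',(103,188),.216),('prF',(122,282),.216),('barEnd',(280,122),.272)]: print(n,onz(p,*c,z,'wrist').round(4))
shift([.67,.099,.262],179)
im=cv2.imread('pics/w9.png')[150:310,70:230]
cv2.imwrite('pics/c9.png',cv2.resize(im,None,fx=3.7,fy=3.7,interpolation=cv2.INTER_CUBIC))
E
```

```text
tipN [0.6347 0.1248 0.232 ]
tipF [0.6964 0.1256 0.232 ]
dipN [0.6362 0.0931 0.212 ]
dipF [0.7055 0.0974 0.212 ]
xhN [0.6355 0.0515 0.22  ]
xhF [0.7076 0.0478 0.22  ]
prN [0.637  0.0607 0.216 ]
prF [0.705  0.0601 0.216 ]
barEnd [0.6004 0.1736 0.272 ]
turn [ 0.01  0.01 -0.48] then shift mm [ -2.  -72.2  10.3] pos [0.6692 0.1712 0.2723] t 30.9
```

View pics/c9.png

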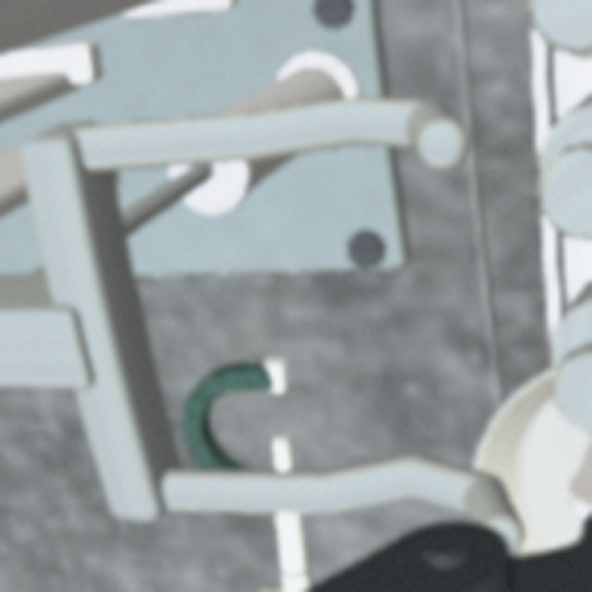

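>>> move_arm([
  [[5,-0.001,-0.008,0,0,0,0],[5,-0.001,-0.012,0,0,0,0],[5,-0.001,-0.015,0,0,0,0],[5,0,-0.015,0,0,0,0],[5,0,-0.012,0,0,0,0],[5,0,-0.006,0,0,0,0],[5,0,0,0,0,0,0],[5,0,0,0,0,0,0],[5,0,0,0.012,0,0,0],[5,0,0,0.012,0,0,0],[5,0,0,0.01,0,0,0],[5,0,0,0.008,0,0,0],[5,0,0,0.004,0,0,0],[5,0,0,0,0,0,0],[5,0,0,0,0,0,0]],
])

```text
time_s: 32.35
position: [0.6711, 0.1028, 0.2263]
tool_rot: [-180.0, 0.0, 178.5]
ft_force: [-0.2, -0.0, -5.5]
gripper_width: 0.121
finger_force: 44.2
```

>>> move_arm([
  [[5,0,0,0.003,0,0,0],[5,0,0,0.003,0,0,0],[5,0,0,0.002,0,0,0],[5,0,0,0,0,0,0],[5,0,0,0,0,0,0]],
])

```text
time_s: 32.85
position: [0.6718, 0.1026, 0.2227]
tool_rot: [180.0, 0.3, 178.5]
ft_force: [-3.9, -0.8, 11.6]
gripper_width: 0.114
finger_force: 46.0
```

>>> move_arm([
  [[5,0,0,-0.003,0,0,0],[13,0,0,0,0,0,0],[15,0,0,0,0,0,0],[17,0,0,0,0,0,0],[17,0,0,0,0,0,0],[17,0,0,0,0,0,0]],
], newtons=20)

```text
time_s: 33.45
position: [0.6712, 0.1028, 0.2204]
tool_rot: [-180.0, -0.0, 178.5]
ft_force: [0.2, -0.1, -0.3]
gripper_width: 0.175
finger_force: 0.2
```

```bash
python3 - <<'E'
from h import *
im,p=snap('wrist','w10'); print(sense()['position'],sense()['ft_force'])
im2,_=snap('side','s3')
a=cv2.resize(cv2.imread('pics/w10.png')[100:340,150:410],(520,480),interpolation=cv2.INTER_CUBIC)
b=cv2.resize(cv2.imread('pics/s3.png')[170:290,195:265],(280,480),interpolation=cv2.INTER_CUBIC)
cv2.imwrite('pics/c10.png',np.hstack([a,b]))
print(proj(camera_params('side'),[.67,.1,.216],'side'))
E
```

```text
[0.67118834 0.10289232 0.22052921] [ 0.79580925  0.08442161 -0.07207721]
(np.float64(239.8465964617444), np.float64(224.39749055767132))
```

View pics/c10.png

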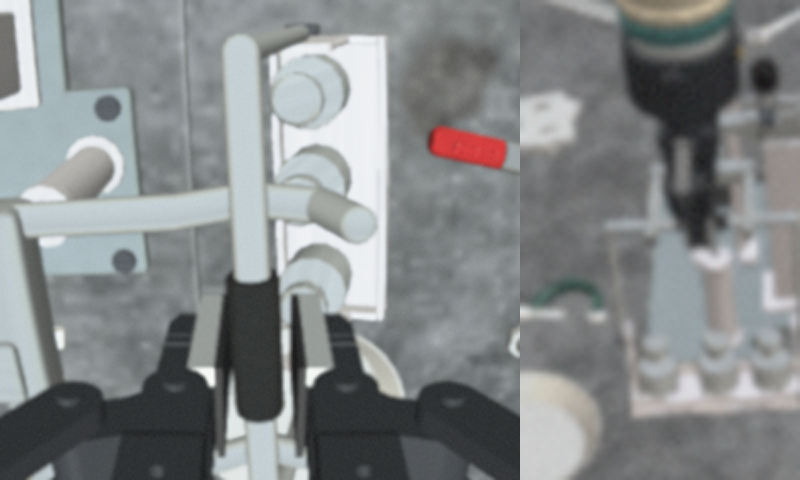

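The bar sits in the dips of both prongs and the gripper reads no force. I'll release, back off upward and go to the knob.

>>> move_arm([
  [[30,0,0,0,0,0,0],[30,0,0,0,0,0,0],[30,0,0,-0.01,0,0,0],[30,0,0,-0.03,0,0,0],[30,0,0,-0.05,0,0,0],[60,0.01,-0.03,0,0,0,0],[60,0.01,-0.036,0,0,0,0],[60,0.01,-0.036,0,0,0,0],[60,0.0104,-0.0367,0,0,0,0],[60,0,0,0,0,0,0],[60,0,0,0,0,0,0],[60,0,0,0,0,0,0]],
], newtons=30)

```text
time_s: 34.75
position: [0.6273, -0.0341, 0.3115]
tool_rot: [180.0, 0.1, 178.5]
ft_force: [-0.5, 0.0, 0.2]
gripper_width: 0.602
finger_force: 0.0
```

```bash
python3 - <<'E'
from h import *
shift([.627,-.0345,.2525])
E
```

```text
turn [0.04 0.06 0.  ] then shift mm [ 0.3 -0.4 59. ] pos [ 0.6273 -0.0341  0.3115] t 34.8
```

>>> move_arm([
  [[60,0,0,0.025,0,0,0],[60,0,0,0.02,0,0,0],[60,0,0,0.01,0,0,0],[60,0,0,0.0045,0,0,0],[40,0,0,0,0,0,0],[20,0,0,0,0,0,0],[10,0,0,0,0,0,0],[10,0,0,0,0,0,0],[10,0,0,0,0,0,0],[10,0,0,0,0,0,0],[10,0,0,-0.005,0,0,0],[10,0,0,-0.005,0,0,0],[10,0,0,-0.004,0,0,0],[10,0,0,0,0,0,0],[10,0,0,0,0,0,0]],
])

```text
time_s: 36.25
position: [0.6275, -0.0342, 0.265]
tool_rot: [179.9, 0.0, 178.5]
ft_force: [3.6, 3.6, -2.9]
gripper_width: 0.239
finger_force: 29.4
```

Now draw it 34 mm towards -x.

>>> move_arm([
  [[10,0.004,0,0,0,0,0],[10,0.005,0,0,0,0,0],[10,0.005,0,0,0,0,0],[10,0.005,0,0,0,0,0],[10,0.005,0,0,0,0,0],[10,0.005,0,0,0,0,0],[10,0.004,0,0,0,0,0],[10,0.0025,0,0,0,0,0],[10,0,0,0,0,0,0],[10,0,0,0,0,0,0]],
])

```text
time_s: 37.25
position: [0.5933, -0.0347, 0.266]
tool_rot: [-179.9, 0.3, 178.5]
ft_force: [5.8, 0.6, -3.3]
gripper_width: 0.245
finger_force: 29.4
```

>>> move_arm([
  [[10,0,0,0.006,0,0,0],[10,0,0,0.006,0,0,0],[10,0,0,0,0,0,0],[10,0,0,0,0,0,0]],
])

```text
time_s: 37.65
position: [0.5934, -0.0347, 0.2535]
tool_rot: [-179.9, 0.3, 178.5]
ft_force: [6.2, 0.1, -2.4]
gripper_width: 0.24
finger_force: 29.5
```

>>> move_arm([
  [[60,0,0,0,0,0,0],[60,0,0,0,0,0,0],[60,0,0,0,0,0,0],[60,0,0,-0.03,0,0,0],[60,0,0,-0.04,0,0,0],[60,0.0166,-0.0383,0,0,0,0],[60,0.0166,-0.0383,0,0,0,0],[60,0.0166,-0.0383,0,0,0,0],[60,0.0166,-0.0383,0,0,0,0],[60,0.0166,-0.0383,0,0,0,0],[60,0.0166,-0.0383,0,0,0,0],[60,0.0168,-0.0386,0,0,0,0],[60,0,0,0,0,0,0],[60,0,0,0,0,0,0],[60,0,0,0,0,0,0]],
])

```text
time_s: 39.15
position: [0.4681, -0.2982, 0.3234]
tool_rot: [179.9, -0.0, 178.5]
ft_force: [0.2, -0.5, -0.6]
gripper_width: 0.6
finger_force: 0.0
```

```bash
python3 - <<'E'
from h import *
im,p=snap('wrist','w11'); q=camera_params('wrist')
for o in weights(im,p,[(.5453,-.2257),(.5350,-.3105),(.5355,-.3875)]):print(o)
shift([.4483,-.312,.3])
b,_=snap('side','s4'); c,_=snap('scene','sc4')
A=lambda f,y0,y1,x0,x1,s:cv2.resize(cv2.imread(f'pics/{f}.png')[y0:y1,x0:x1],s,interpolation=cv2.INTER_CUBIC)
cv2.imwrite('pics/c11.png',np.hstack([A('s4',165,285,200,280,(400,600)),A('sc4',130,280,230,330,(400,600))]))
for n in('tray',):
    print(proj(q,(.437,.053,.016),'wrist'))
E
```

```text
(array([ 0.5454, -0.2256]), array([ 21,  22, 342], dtype=int32), array([332.2, 215. ]))
(array([ 0.5336, -0.3104]), array([ 22,  22, 358], dtype=int32), array([271.5, 208.6]))
(array([ 0.5342, -0.3874]), array([ 21,  21, 331], dtype=int32), array([216.7, 210.3]))
turn [ 0.04 -0.   -0.  ] then shift mm [ 19.7 -14.5  23.4] pos [ 0.4683 -0.298   0.3234] t 39.2
(np.float64(502.1770711255248), np.float64(142.51798087780162))
```

View pics/c11.png

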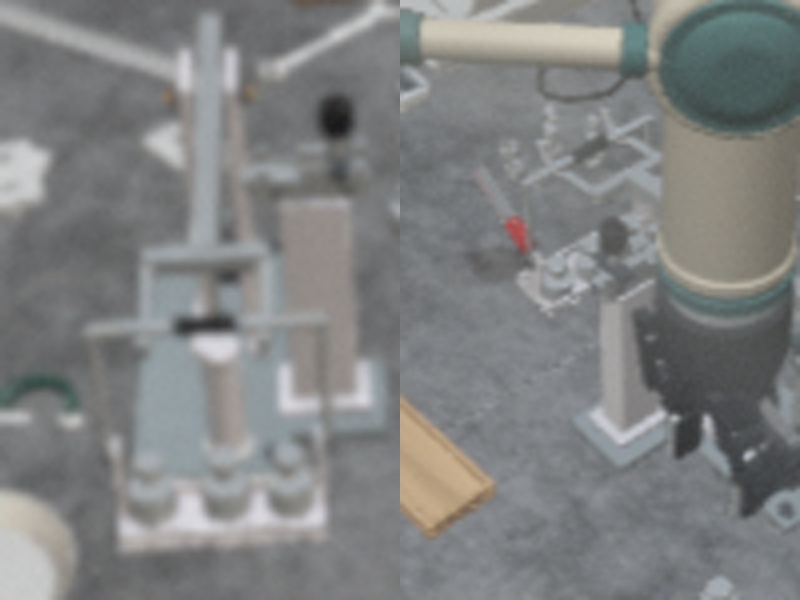

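The carrier hangs from the fork with three weights, the lever has sunk, and the knob is at the drawn end. Next I'll locate the tray for the three weights left over.

```bash
python3 - <<'E'
from h import *
im=cv2.cvtColor(cv2.imread('pics/w11.png'),cv2.COLOR_BGR2HSV);p=camera_params('wrist')
m=cv2.inRange(im,(8,70,90),(25,255,255)); m[:,:420]=0; m[:80]=0;m[200:]=0
cs=max(cv2.findContours(m,0,1)[0],key=cv2.contourArea)
P=np.array([onz(p,*c[0],.016,'wrist')[:2] for c in cs],np.float32)
print(cv2.contourArea(cs),cv2.minAreaRect(P))
im=cv2.cvtColor(cv2.imread('pics/sc4.png'),cv2.COLOR_BGR2HSV);p=camera_params('scene')
m=cv2.inRange(im,(8,70,90),(25,255,255)); m[:,:190]=0;m[:,270:]=0; m[:210]=0;m[275:]=0
cs=max(cv2.findContours(m,0,1)[0],key=cv2.contourArea)
P=np.array([onz(p,*c[0],.012,'scene')[:2] for c in cs],np.float32)
print(cv2.contourArea(cs),cv2.minAreaRect(P))
shift([.5454,-.2256,.046])
E
```

```text
3255.0 ((0.43434378504753113, 0.05246478319168091), (0.06980559974908829, 0.16616109013557434), 4.585146903991699)
742.0 ((0.431224524974823, 0.05293280631303787), (0.0719289630651474, 0.16365300118923187), 4.604795932769775)
turn [0.02 0.   0.  ] then shift mm [-75.1  74.1 277.4] pos [ 0.4686 -0.2979  0.3234] t 39.3
```

>>> move_arm([
  [[50,-0.025,0.0247,0.03,0,0,0],[50,-0.025,0.0247,0.03,0,0,0],[50,-0.0251,0.0247,0.03,0,0,0],[50,0,0,0.045,0,0,0],[50,0,0,0.045,0,0,0],[50,0,0,0.045,0,0,0],[50,0,0,0.035,0,0,0],[50,0,0,0.017,0,0,0],[10,0,0,0,0,0,0],[10,0,0,0,0,0,0],[10,0,0,0,0,0,0],[10,0,0,0,0,0,0],[10,0,0,0,0,0,0],[10,0,0,-0.01,0,0,0],[10,0,0,-0.04,0,0,0],[10,0,0,-0.05,0,0,0]],
])

```text
time_s: 40.9
position: [0.5436, -0.2263, 0.1462]
tool_rot: [179.9, -0.2, 178.5]
ft_force: [1.2, 0.2, -1.1]
gripper_width: 0.212
finger_force: 29.5
```

>>> move_arm([
  [[10,0.015,0.04,0,0,0,0],[10,0.015,0.04,0,0,0,0],[10,0.015,0.04,0,0,0,0],[10,0.016,0.04,0,0,0,0],[10,0.016,0.04,0,0,0,0],[10,0.016,0.04,0,0,0,0],[10,0.016,0.042,0,0,0,0],[10,0.016,0.043,0,0,0,0],[10,0,0,0,0,0,0],[10,0,0,0,0,0,0]],
])

```text
time_s: 41.9
position: [0.4287, 0.102, 0.1474]
tool_rot: [-180.0, 0.1, 178.7]
ft_force: [-0.3, -0.9, -0.8]
gripper_width: 0.213
finger_force: 29.7
```

```bash
python3 - <<'E'
from h import *
shift([.429,.1023,.0515])
E
```

```text
turn [-0.02  0.12 -0.  ] then shift mm [-0.3  0.4 95.9] pos [0.4287 0.102  0.1474] t 41.9
```

>>> move_arm([
  [[10,0,0,0.045,0,0,0],[10,0,0,0.035,0,0,0],[10,0,0,0.012,0,0,0],[10,0,0,0.004,0,0,0],[10,0,0,0,0,0,0],[36,0,0,0,0,0,0],[36,0,0,0,0,0,0],[36,0,0,-0.02,0,0,0],[50,0,0,-0.04,0,0,0],[50,0,0,-0.036,0,0,0],[50,-0.0116,-0.041,0,0,0,0],[50,-0.0116,-0.041,0,0,0,0],[50,-0.0116,-0.041,0,0,0,0],[50,-0.0116,-0.041,0,0,0,0],[50,-0.0116,-0.041,0,0,0,0],[50,-0.0116,-0.041,0,0,0,0],[50,-0.0116,-0.041,0,0,0,0],[50,-0.0116,-0.041,0,0,0,0],[50,-0.0116,-0.041,0,0,0,0],[50,-0.0114,-0.0406,0,0,0,0]],
])

```text
time_s: 43.9
position: [0.534, -0.314, 0.1467]
tool_rot: [-180.0, 0.1, 178.4]
ft_force: [0.4, -0.6, 0.0]
gripper_width: 0.503
finger_force: 0.0
```

>>> move_arm([
  [[50,0,0,0,0,0,0],[50,0,0,0,0,0,0],[50,0,0,0,0,0,0]],
])

```text
time_s: 44.2
position: [0.5331, -0.3105, 0.1463]
tool_rot: [179.9, -0.0, 178.5]
ft_force: [-1.2, 0.3, -0.7]
gripper_width: 0.496
finger_force: 0.0
```

```bash
python3 - <<'E'
from h import *
im,p=snap('wrist','w12')
for o in weights(im,p,[(.5338,-.3105),(.5345,-.3875)]):print(o)
shift([.5345,-.3105,.046])
E
```

```text
(array([ 0.5339, -0.3105]), array([  37,   37, 1029], dtype=int32), array([278.9, 201.3]))
(array([ 0.5343, -0.3884]), array([ 34,  36, 868], dtype=int32), array([184.9, 204.2]))
turn [ 0.05 -0.04 -0.  ] then shift mm [ -1.3  -0.3 100.4] pos [ 0.5332 -0.3101  0.1464] t 44.2
```

>>> move_arm([
  [[50,-0.0005,0,0.045,0,0,0],[50,0,0,0.038,0,0,0],[50,0,0,0.017,0,0,0],[10,0,0,0,0,0,0],[10,0,0,0,0,0,0],[10,0,0,0,0,0,0],[10,0,0,0,0,0,0],[10,0,0,-0.01,0,0,0],[10,0,0,-0.04,0,0,0],[10,0,0,-0.05,0,0,0],[10,0.0122,0.04,0,0,0,0],[10,0.0122,0.04,0,0,0,0],[10,0.0122,0.04,0,0,0,0],[10,0.0122,0.04,0,0,0,0],[10,0.0122,0.04,0,0,0,0],[10,0.0122,0.04,0,0,0,0],[10,0.0122,0.04,0,0,0,0],[10,0.0122,0.04,0,0,0,0],[10,0.0122,0.0403,0,0,0,0],[10,0,0,0,0,0,0]],
])

```text
time_s: 46.25
position: [0.4317, 0.0557, 0.1475]
tool_rot: [179.9, -0.0, 178.8]
ft_force: [-0.9, -1.0, -0.8]
gripper_width: 0.218
finger_force: 29.7
```

>>> move_arm([
  [[10,0,0,0,0,0,0],[10,0,0,0.04,0,0,0],[10,0,0,0,0,0,0]],
])

```text
time_s: 46.55
position: [0.4315, 0.0508, 0.1042]
tool_rot: [-180.0, -0.4, 178.4]
ft_force: [-2.0, -0.4, -1.1]
gripper_width: 0.213
finger_force: 29.7
```

>>> move_arm([
  [[10,0,0,0.035,0,0,0],[10,0,0,0.014,0,0,0],[10,0,0,0.004,0,0,0],[10,0,0,0,0,0,0],[36,0,0,0,0,0,0],[36,0,0,0,0,0,0],[36,0,0,-0.02,0,0,0],[50,0,0,-0.04,0,0,0],[50,0,0,-0.035,0,0,0],[50,-0.0113,-0.0438,0,0,0,0],[50,-0.0113,-0.0438,0,0,0,0],[50,-0.0113,-0.0438,0,0,0,0],[50,-0.0113,-0.0438,0,0,0,0],[50,-0.0113,-0.0438,0,0,0,0],[50,-0.0113,-0.0438,0,0,0,0],[50,-0.0113,-0.0438,0,0,0,0],[50,-0.0113,-0.0438,0,0,0,0],[50,-0.0113,-0.0438,0,0,0,0],[50,-0.0113,-0.0434,0,0,0,0],[50,0,0,0,0,0,0]],
])

```text
time_s: 48.55
position: [0.5367, -0.3954, 0.149]
tool_rot: [-179.7, 0.2, 178.3]
ft_force: [-0.4, 0.5, -0.1]
gripper_width: 0.499
finger_force: 0.0
```

>>> move_arm([
  [[50,0,0,0,0,0,0],[50,0,0,0,0,0,0],[50,0,0,0,0,0,0]],
])

```text
time_s: 48.85
position: [0.5352, -0.3872, 0.1488]
tool_rot: [180.0, -0.0, 178.6]
ft_force: [0.2, 0.3, 0.6]
gripper_width: 0.501
finger_force: 0.0
```

```bash
python3 - <<'E'
from h import *
im,p=snap('wrist','w13')
for o in weights(im,p,[(.5345,-.3875)]):print(o)
shift([.5343,-.388,.046])
E
```

```text
(array([ 0.5339, -0.3866]), array([ 36,  37, 948], dtype=int32), array([279.6, 197.7]))
turn [0.01 0.   0.  ] then shift mm [  1.   -0.8 102.9] pos [ 0.5353 -0.3872  0.1489] t 48.9
```

>>> move_arm([
  [[50,0.001,0,0.045,0,0,0],[50,0,0,0.04,0,0,0],[50,0,0,0.018,0,0,0],[10,0,0,0,0,0,0],[10,0,0,0,0,0,0],[10,0,0,0,0,0,0],[10,0,0,0,0,0,0],[10,0,0,-0.01,0,0,0],[10,0,0,-0.04,0,0,0],[10,0,0,-0.05,0,0,0],[10,0.0119,0.043,0,0,0,0],[10,0.0119,0.043,0,0,0,0],[10,0.0119,0.043,0,0,0,0],[10,0.0119,0.043,0,0,0,0],[10,0.0119,0.043,0,0,0,0],[10,0.0119,0.043,0,0,0,0],[10,0.0119,0.043,0,0,0,0],[10,0.0119,0.043,0,0,0,0],[10,0.0119,0.043,0,0,0,0],[10,0,0,0,0,0,0]],
])

```text
time_s: 50.9
position: [0.435, 0.0055, 0.1465]
tool_rot: [179.9, -0.0, 178.8]
ft_force: [0.5, -0.3, -0.5]
gripper_width: 0.217
finger_force: 29.7
```

>>> move_arm([
  [[10,0,0,0,0,0,0],[10,0,0,0.035,0,0,0],[10,0,0,0,0,0,0],[10,0,0,0,0,0,0]],
])

```text
time_s: 51.3
position: [0.4376, -0.0, 0.1106]
tool_rot: [-180.0, -0.1, 178.4]
ft_force: [0.0, -0.5, -0.4]
gripper_width: 0.216
finger_force: 29.6
```

>>> move_arm([
  [[10,0,0.001,0.04,0,0,0],[10,0,0,0.015,0,0,0],[10,0,0,0.004,0,0,0],[10,0,0,0,0,0,0],[36,0,0,0,0,0,0],[36,0,0,0,0,0,0],[36,0,0,-0.02,0,0,0],[36,0,0,-0.045,0,0,0],[36,0,0,-0.045,0,0,0],[36,0,0,-0.045,0,0,0],[36,0,0,-0.045,0,0,0],[36,0.02,-0.03,-0.03,0,0,0],[36,0.02,-0.03,-0.03,0,0,0],[36,0.02,-0.03,0,0,0,0],[36,0.02,-0.03,0,0,0,0],[36,0,0,0,0,0,0],[36,0,0,0,0,0,0],[36,0,0,0,0,0,0]],
])

```text
time_s: 53.1
position: [0.3547, -0.1153, 0.3118]
tool_rot: [180.0, 0.1, 178.5]
ft_force: [-0.5, 0.4, 0.3]
gripper_width: 0.363
finger_force: 0.0
```

```bash
python3 - <<'E'
from h import *
snap('wrist','w14'); print(sense()['position'])
E
```

```text
[ 0.35480392 -0.11511838  0.31160196]
```

View pics/w14.png

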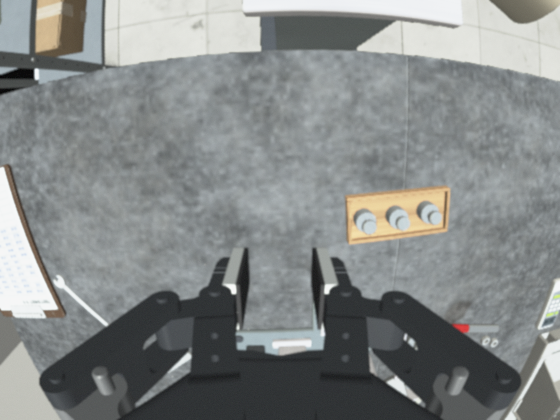

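The tray holds all three leftover weights, at (366,220), (398,218) and (431,213). One numeric check of the lever sag remains before I hand in.

```bash
python3 - <<'E'
from h import *
p=camera_params('side')
for n,y,z in [('level',.1,.216),('sunk0.1',.099,.1955)]: print(n,np.round(proj(p,[.671,y,z],'side'),1))
im=camera('side'); g=cv2.cvtColor(im,cv2.COLOR_RGB2GRAY)[218:245,228:256]
ys,xs=np.where(g<70); print(xs.mean()+228,ys.mean()+218,len(xs))
print(job_done())
E
```

```text
level [239.5 224.4]
sunk0.1 [240.1 229.7]
241.33333333333334 229.66666666666666 15
the job is handed in; nothing more can be done
None
```

The job is done and handed in at about 53 s: the bolt is drawn, the carrier hangs on the fork with three weights, and the sleeve has dropped to where a 0.10 rad lever angle would put it. The three leftover weights are in the tray. I viewed 17 pictures, over the limit of 14.

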